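# Find the slide case that rattles and hold it up to the reader

### The job

In one of the three look-alike grey steel slide cases the holder inside has come loose. Lift the cases one at a time and tip each end to end, about 25 degrees each way, to feel which one has something sliding in it, and stand every silent case back upright where it was. Finish still holding the rattling case in the gripper: level, clear of the worktop, one end facing the reader's window squarely, centred on it in height and sideways and about 3 cm from it, without touching the reader or disturbing the other things on the bench.

Things in the scene. Friction and masses are not known exactly. Their poses are not given: they have to be found in the camera images.
- case_1: One of three look-alike closed steel slide cases, 112 (own x) x 60 (y) x 82 mm high, 0.3 to 0.9 kg. Origin: centre of underside; dark round hole in the -x end. Grip across the 60 mm. In one, never known which, a loose 0.25 kg holder slides 26 mm either way along x; 25 degrees moves it surely, levelled it stays: the level moment on the tool then differs by some 0.11 N m.
- case_2: One of three look-alike closed steel slide cases, 112 (own x) x 60 (y) x 82 mm high, 0.3 to 0.9 kg. Origin: centre of underside; dark round hole in the -x end. Grip across the 60 mm. In one, never known which, a loose 0.25 kg holder slides 26 mm either way along x; 25 degrees moves it surely, levelled it stays: the level moment on the tool then differs by some 0.11 N m.
- case_3: One of three look-alike closed steel slide cases, 112 (own x) x 60 (y) x 82 mm high, 0.3 to 0.9 kg. Origin: centre of underside; dark round hole in the -x end. Grip across the 60 mm. In one, never known which, a loose 0.25 kg holder slides 26 mm either way along x; 25 degrees moves it surely, levelled it stays: the level moment on the tool then differs by some 0.11 N m.
- tray_1 (a joint): Hidden tray inside case_1, m along the case's own x, -0.014 to 0.014, 0 at the start. Runs stiffly: tipping alone does not move it, only a loose holder sliding in the case pushes it along, to where it then stays.
- tray_2 (a joint): Hidden tray inside case_2, m along the case's own x, -0.014 to 0.014, 0 at the start. Runs stiffly: tipping alone does not move it, only a loose holder sliding in the case pushes it along, to where it then stays.
- tray_3 (a joint): Hidden tray inside case_3, m along the case's own x, -0.014 to 0.014, 0 at the start. Runs stiffly: tipping alone does not move it, only a loose holder sliding in the case pushes it along, to where it then stays.
- reader: Reader fixed to the worktop: white housing 50 x 84 mm, 128 mm high, on a black foot, with a dark red window 56 x 50 mm framed in black. Origin: under the middle of the housing, at worktop height. The window looks along its own -x, roughly to the robot; window centre 29 mm before the origin, 85 mm up. The foot (12 mm high) reaches 38 mm before the origin.
- reagent_b: Bystander: brown reagent bottle with a black cap, 56 mm across, 118 mm high, loose; origin at the centre of its underside.
- reagent_c: Bystander: white reagent bottle with a red cap, 48 mm across, 96 mm high, loose; origin at the centre of its underside.
- control_vial: Bystander: small red vial with a white cap, 24 mm across, 48 mm high, loose; origin at the centre of its underside.
- timer_1: Bystander: white bench timer, 24 x 72 x 60 mm high, loose; origin at the centre of its underside.
- tally_counter: Bystander: white hand tally counter with a black dial, 63 x 52 x 25 mm high, loose; origin at the centre of its underside.

How it is judged:
By the outcome, as a careful person would: the job done as asked, in the order asked, and still so for the second after the job is handed in, while the arm keeps its last pose, push and grip.
It also fails if it takes over 72 s, if anything falls off the work surface, if the arm or the gripper's body presses on something with over 40 N, if the wrist force passes 120 N, or if a joint passes its speed limit or range.

### The arm

A 7-joint arm with a two-finger parallel gripper is mounted at the origin on a cart in front of the work surface, level with it; the furniture and walls round the work are solid. World frame = base frame: x ahead of the robot, y to its left, z up, the work surface at z = 0. Lengths are in mm, angles in degrees, forces in N, time in s.
With the tool pointing down it reaches from about 400 to 850 mm from the base axis. Payload 10.4 kg.
Tool frame: the origin (TCP) lies midway between the tips of the shut fingers; the grasp point (between the pads) lies 19 mm behind it; z points along the fingers, y is the line along which they close (so a half turn about z gives the same grasp; the last joint's range is limited). The gripper opens to 85 mm and grips with 20 to 120 N. Pads are 22 mm wide; open, the fingers measure 114 mm over their backs; the gripper's body (76 mm by 85 mm) begins 54 mm behind the grasp point. The pads swing forward as they close: fully open they stand 13 mm farther back than shut.
Start: joints at [73.705, 19.034, -3.707, 83.658, 1.238, 77.344, -5.071], TCP at [161.783, -603.72, 231.338] pointing down, gripper open.
Joint ranges: [-148.97, 148.97], [-28.65, 121.19], [-84.17, 76.75], [9.2, 138.47], [-72.65, 252.65], [3.7, 117.97], [-149.18, 149.18]. Speed limits (degrees/s): [127.2, 127.2, 159.86, 159.86, 180, 180, 180].

### API

Orientations are given as [roll, pitch, yaw] about the fixed x, y, z axes, in that order (R = Rz(yaw) Ry(pitch) Rx(roll)).
In Python, from workcell import manip gives the robot as it stands.
- The arm moves only by the shell command python3 -m jog 'ROWS' [FORCE]. ROWS is a JSON list of rows, 1 to 8 of them, each of 5 numbers: the opening from 0.0 (shut) to 1.0 (fully open), then dx, dy, dz in mm, then a turn about the tool's z in degrees; each row is the pose to reach, as a shift and turn from the pose commanded when the command began, along the tool's axes at that moment; what a row does not reach only later rows make up. A row lasts 1/12 s, in which the tool goes at most 41.7 mm and 7.16 degrees, less where a joint would pass 70% of its speed; a pose out of reach is approached as far as the arm can. The fingers move at their own pace and stop on an object; FORCE is the grip in N (left out, the last holds). Time passes only in rows, so rows that do not move let the fingers close. It prints the time, the measured TCP pose, the force, the opening and the grip force at its end.
- manip.read_state(): the state, without advancing time (a new reading comes with each control period).
- manip.capture(name): name is "scene" or "side" or "wrist"; returns a dict with "frame" (480x640x3 uint8, red, green, blue), "intrinsics" (3x3 intrinsics, pixels), "xyz" and "attitude" of the camera in the world; the wrist camera has in their place "hand_eye" (4x4, takes a point from camera to tool coordinates, whose origin is the TCP and whose axes are the flange's). Camera axes: x right, y up, looking along -z (the intrinsics and any distortion apply to the point x, -y, -z); pixel columns grow to the right and rows downward; lengths in mm; the calibration is good to about 2 mm. The wrist camera is an equidistant fisheye: a pixel r from the principal point sees the ray r / f radians off the axis. A picture is of the moment at which its call begins: read the wrist's pose just before it. There is no depth.
- manip.sign_off(): hands the job in; it is judged then, once.
The state is a dict: "t": time; "joint_positions": joint angles; "joint_velocities": joint speeds; "joint_efforts": joint torques, N m; "ee_pos": TCP position; "tcp_rot": TCP orientation; "ft_force": force on the tool from outside, world axes, zero at the start; "ft_torque": the same for the moment, N m; "grip_width": opening from 0.0 (shut) to 1.0 (fully open); "grasp_force": force on a finger pad.
Only numpy, scipy, OpenCV 4.12 (cv2) and the standard library are available. Lean on these libraries where they do the work, as an engineer would, in place of code of your own. Each camera call takes 0.05 s, during which the arm holds its last target. There are 200 camera calls.

## Working session

There is one attempt and no reset: what is moved stays moved. The work goes in short steps, Python scripts to look and compute and a shell command to move; the robot and the scene stay as the last step left them, time stands still between calls to the robot, and variables do not carry over. Pictures are saved under pics/ and viewed, at most 10 in all, crops included, and the job is handed in when it is done.

```bash
ls; mkdir -p pics
python3 - <<'E'
from workcell import manip
import cv2
s=manip.read_state();print({k:(v if not hasattr(v,'tolist') else v.tolist()) for k,v in s.items()})
for n in ("scene","side"):
    c=manip.capture(n);cv2.imwrite(f"pics/{n}0.png",c["frame"][:,:,::-1]);print(n,c["intrinsics"],c["xyz"],c["attitude"],[k for k in c])
E
```

```text
pics
{'t': 0.0, 'joint_positions': [73.70470624048595, 19.07268998904704, -3.705771516074006, 83.70623147503375, 1.2358204684438023, 77.34345768073614, -5.071904926570885], 'joint_velocities': [-0.07865051340543744, 0.04639905147856045, -0.00842868193372013, 0.029799358068625728, -0.04326040109121417, 0.020437375104964184, -0.07285311557358903], 'joint_efforts': [-0.0007359039227594621, -62.545108795166016, 0.04863704787567258, -39.16048765182495, 0.016096049803309143, 0.009995108703151345, -0.00012080082342436071], 'ee_pos': [161.65965356039007, -603.3380185286824, 230.5061869872146], 'tcp_rot': [-179.9174171562398, 0.002534945373564525, 14.998809844340752], 'ft_force': [-0.5195825277975373, 0.6286274170330173, 0.20818016607956877], 'ft_torque': [-0.018856640516043504, 0.006897681612680356, 0.09793300693588683], 'grasp_force': 0.0, 'grip_width': 0.9972306641577824}
scene [[514.35476688   0.         314.21288764]
 [  0.         514.35476688 251.46599478]
 [  0.           0.           1.        ]] [-196.0360214   419.23558414  953.79656944] [  43.88323432    0.26669505 -122.9755612 ] ['frame', 'intrinsics', 'xyz', 'attitude']
side [[529.91892267   0.         322.65429632]
 [  0.         529.91892267 246.89500364]
 [  0.           0.           1.        ]] [ -27.83750567  926.97093168 1075.24710898] [  46.7616754    -0.44434367 -150.25126904] ['frame', 'intrinsics', 'xyz', 'attitude']
```

View pics/scene0.png

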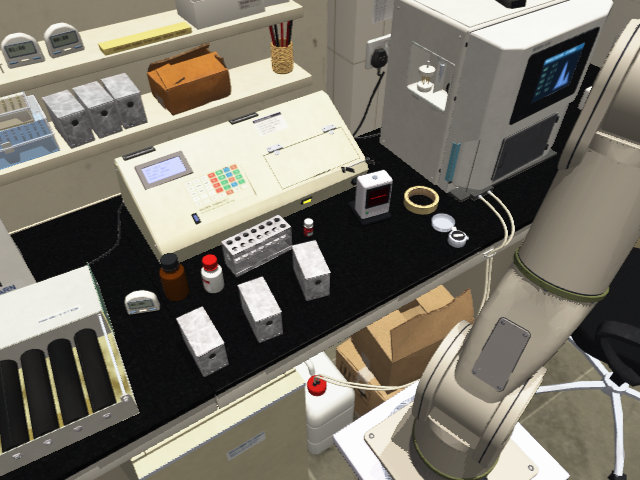

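View pics/side0.png

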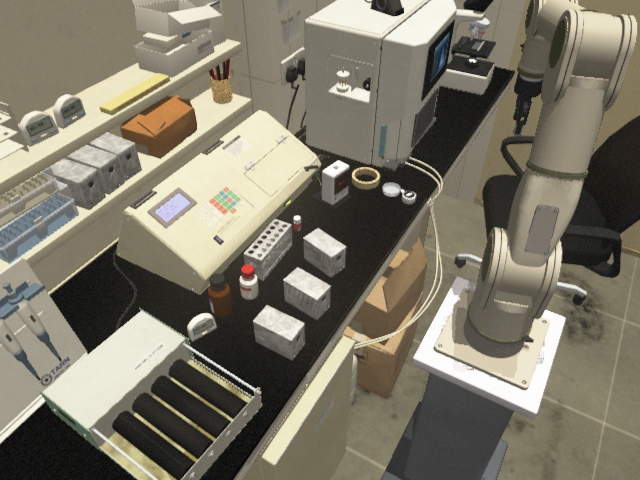

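Run:
```python
import cv2
a=cv2.imread("pics/scene0.png")[160:380,120:410];cv2.imwrite("pics/a.png",cv2.resize(a,None,fx=2.7,fy=2.7,interpolation=cv2.INTER_CUBIC))
a=cv2.imread("pics/side0.png")[150:360,180:420];cv2.imwrite("pics/b.png",cv2.resize(a,None,fx=2.8,fy=2.8,interpolation=cv2.INTER_CUBIC))
```

```text
(no output)
```

View pics/a.png

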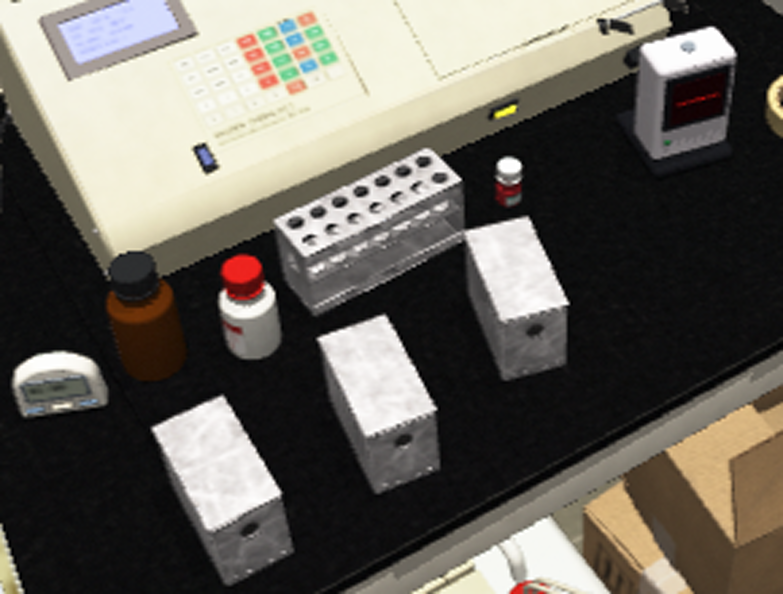

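View pics/b.png

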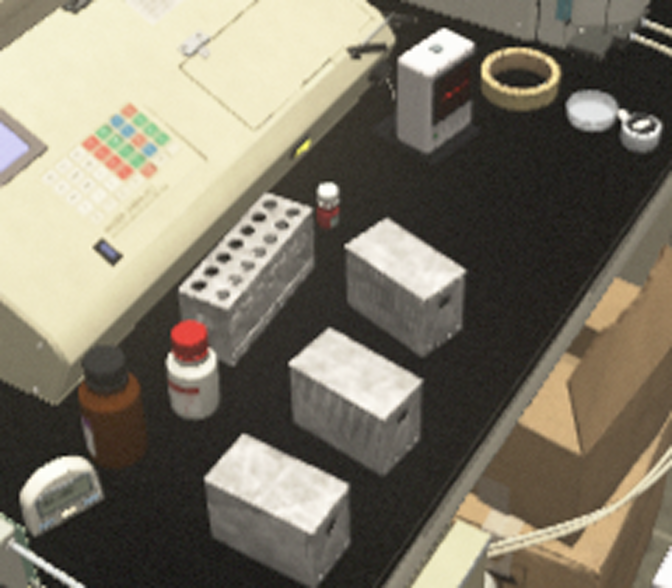

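```bash
cat > h.py <<'E'
import numpy as np, cv2
from scipy.spatial.transform import Rotation as R
from scipy.optimize import least_squares
CAM={"scene":(514.355,314.213,251.466,[-196.036,419.236,953.797],[43.88323432,0.26669505,-122.9755612]),
"side":(529.919,322.654,246.895,[-27.838,926.971,1075.247],[46.7616754,-0.44434367,-150.25126904])}
def proj(n,P):
    f,cx,cy,t,a=CAM[n]
    q=(np.atleast_2d(P)-t)@R.from_euler('xyz',a,degrees=True).as_matrix()
    return np.c_[cx+f*q[:,0]/-q[:,2],cy+f*-q[:,1]/-q[:,2]]
def place(p,L):
    c,s=np.cos(p[2]),np.sin(p[2]);L=np.asarray(L,float)
    return np.c_[p[0]+c*L[:,0]-s*L[:,1],p[1]+s*L[:,0]+c*L[:,1],L[:,2]]
def fit(obs,x0):  # obs: list of (cam,L,pix)
    g=lambda p:np.concatenate([(proj(n,place(p,L))-px).ravel() for n,L,px in obs])
    r=least_squares(g,x0,x_scale=[10,10,.1],loss='soft_l1');return r.x,g(r.x).reshape(-1,2)
def ground(n,uv,z):
    f,cx,cy,t,a=CAM[n]
    d=R.from_euler('xyz',a,degrees=True).apply([(uv[0]-cx)/f,-(uv[1]-cy)/f,-1]);t=np.array(t)
    return (t+d*(z-t[2])/d[2]).round(1)
E
cat > fit.py <<'E'
from h import *
sc=lambda P:np.array(P)/2.7+[120,160]-[0.3,0.3]
sd=lambda P:np.array(P)/2.8+[180,150]-[0.3,0.3]
B=[(56,30,82),(56,-30,82),(-56,-30,82),(-56,30,82),(-56,30,0),(-56,-30,0)]
D={"A":([(466,233),(527,219),(568,303),(500,322),(507,380),(567,362)],[(346,246),(388,220),(465,270),(424,299),(424,353),(463,325)]),
"B":([(319,338),(387,316),(436,408),(367,437),(378,492),(438,467)],[(290,366),(332,330),(422,380),(380,421),(383,472),(420,438)]),
"C":([(153,429),(222,398),(281,492),(211,529),(228,585),(293,549)],[(206,480),(247,436),(349,487),(313,532),(313,586),(349,545)])}
for k,(a,b) in D.items():
    g=ground("scene",sc(np.mean(a[:4],0)),82)
    for o in ([("scene",B,sc(a)),("side",B,sd(b))],[("scene",B,sc(a))],[("side",B,sd(b))]):
        x,e=fit(o,[g[0],g[1],0]);print(k,x[:2].round(1),np.degrees(x[2]).round(1),np.abs(e).mean().round(2),e.mean(0).round(2))
print("reader foot front", [ground("scene",sc(p),12) for p in ((660,170),(733,157))],[ground("scene",sc(p),12) for p in ((660,160),(730,147))])
for n,p,z in (("brown top",(132,268),118),("white top",(242,272),96),("vial",(509,165),48),("timer",(58,360),60)):print(n,ground("scene",sc(p),z))
print("tally",ground("side",sd((640,128)),25))
print("rack",[ground("scene",sc(p),75) for p in ((276,222),(308,244),(465,181))], "edge",ground("scene",sc((783,350)),0),ground("scene",sc((330,590)),0))
E
python3 fit.py
```

```text
A [496.6 -15.1] -14.6 0.79 [-0.05  0.02]
A [496.3 -14.6] -14.5 0.83 [-0.14 -0.11]
A [497.  -16.3] -14.8 0.73 [-0.01  0.02]
B [459.7 141.3] -7.8 0.9 [ 0.02 -0.08]
B [459.4 140.9] -7.4 0.84 [ 0.16 -0.06]
B [459.8 142. ] -8.1 0.9 [-0.09  0.08]
C [452.1 284.4] -0.5 0.97 [-0.08 -0.15]
C [452.3 284.2] 0.0 0.84 [ 0.13 -0.26]
C [451.2 284.6] -1.9 0.97 [0.   0.16]
reader foot front [array([ 582.7, -240.5,   12. ]), array([ 558. , -313.2,   12. ])] [array([ 594.5, -249.3,   12. ]), array([ 571.3, -320.1,   12. ])]
brown top [638.8 268.9 118. ]
white top [605.4 188.9  96. ]
vial [638.1 -98.4  48. ]
timer [631.5 349.7  60. ]
tally [ 400.7 -397.1   25. ]
rack [array([664.3, 131.8,  75. ]), array([624. , 120.2,  75. ]), array([617.2, -37.4,  75. ])] edge [ 344.6 -199.4    0. ] [351.3 248.8   0. ]
```

```bash
python3 -m jog --help 2>&1 | head -30
python3 - <<'E'
import cv2,numpy as np
a=cv2.imread("pics/scene0.png")[163:228,345:410];b=cv2.imread("pics/side0.png")[155:210,312:367]
a=cv2.resize(a,(400,400),interpolation=cv2.INTER_CUBIC);b=cv2.resize(b,(400,400),interpolation=cv2.INTER_CUBIC)
m=np.hstack([a,b]);m=cv2.convertScaleAbs(m,alpha=1.3,beta=20)
cv2.imwrite("pics/r.png",m)
E
```

```text
Traceback (most recent call last):
json.decoder.JSONDecodeError: Expecting value: line 1 column 1 (char 0)
```

View pics/r.png

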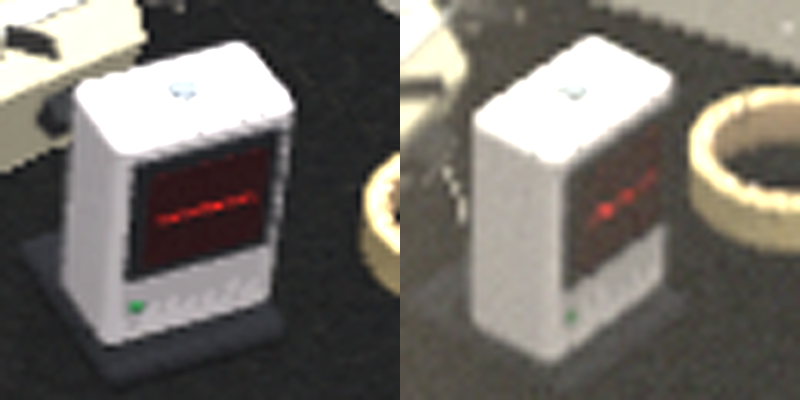

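```bash
cat > rd.py <<'E'
from h import *
sc=lambda P:np.array(P)/(400/65)+[345,163]-.4
sd=lambda P:np.array(P)/(400/55)+[312,155]-.4
L=[(-25,42,12),(-25,-42,12),(-25,42,128),(-25,-42,128),(25,42,128),(25,-42,128),(-29,0,85)]
a=[(108,347),(271,303),(121,153),(294,103),(73,88),(241,38),(206,207)]
b=[(150,362),(264,284),(160,165),(273,80),(73,120),(192,35),(215,207)]
o1=("scene",L,sc(a));o2=("side",L,sd(b))
for o in ([o1,o2],[o1],[o2]):
    x,e=fit(o,[610,-290,-.3]);print(x[:2].round(1),np.degrees(x[2]).round(1),e.round(1).tolist())
E
python3 rd.py
```

```text
[ 609.8 -283.5] -9.1 [[-0.8, 2.1], [0.0, 0.7], [-0.1, -0.1], [0.8, -0.5], [-1.3, -0.7], [-0.1, -0.7], [0.1, 0.7], [0.4, 2.1], [0.5, 0.4], [-0.2, -0.6], [0.8, -1.1], [-1.0, -0.5], [-0.7, -0.6], [1.2, -0.7]]
[ 610.  -284.1] -8.9 [[-0.6, 2.0], [0.2, 0.5], [0.2, -0.2], [0.9, -0.6], [-1.1, -0.8], [-0.0, -0.8], [0.2, 0.6]]
[ 609.5 -281.7] -9.5 [[0.1, 2.5], [0.4, 0.8], [-0.5, -0.3], [0.7, -0.7], [-1.2, -0.2], [-0.7, -0.3], [1.0, -0.4]]
```

```bash
python3 -m jog '[[1,0,0,0,0]]'; python3 -c "
import numpy as np
from scipy.spatial.transform import Rotation as R
c=R.from_euler('xyz',[180,0,15],degrees=True).inv()
print(c.apply([496.6+48*np.cos(-.2548)-161.8,-15.1+48*np.sin(-.2548)+603.7,0]))"
```

```text
t: 0.18
ee_pos: [161.7, -603.5, 230.8]
tcp_rot: [-179.9, 0.0, 15.0]
ft_force: [0.3, 0.9, -0.1]
grip_width: 1.0
grasp_force: 0.0
[ 5.17469042e+02 -4.58182870e+02 -5.61112185e-14]
```

```bash
python3 -m jog '[[1,240,-212,0,0],[1,240,-212,0,0],[1,240,-212,0,0],[1,240,-212,0,0],[1,240,-212,0,0],[1,240,-212,0,0],[1,240,-212,0,0],[1,240,-212,0,0]]' | head -3
python3 -m jog '[[1,277,-246,0,29.6],[1,277,-246,0,29.6],[1,277,-246,0,29.6],[1,277,-246,50,29.6],[1,277,-246,80,29.6],[1,277,-246,80,29.6],[1,277,-246,80,29.6],[1,277,-246,80,29.6]]'
python3 -m jog '[[1,0,0,0,0],[1,0,0,0,0]]'
```

```text
t: 0.85
ee_pos: [340.6, -333.3, 231.5]
tcp_rot: [180.0, -0.0, 15.2]
t: 1.52
ee_pos: [505.5, -83.6, 173.2]
tcp_rot: [180.0, -0.0, -14.6]
ft_force: [0.6, -0.8, 0.8]
grip_width: 0.999
grasp_force: 0.0
t: 1.68
ee_pos: [505.0, -82.7, 172.6]
tcp_rot: [-179.9, 0.1, -14.3]
ft_force: [0.3, -1.3, -0.6]
grip_width: 1.0
grasp_force: 0.0
```

Run:
```python
from h import *
sc=lambda P:np.array(P)/(400/65)+[345,163]-.4
sd=lambda P:np.array(P)/(400/55)+[312,155]-.4
def yaw(n,f,p,q,z,off):
    A,B=ground(n,f(p),z),ground(n,f(q),z);d=B-A;print(n,z,A,B,np.degrees(np.arctan2(d[1],d[0])).round(1)+off,np.linalg.norm(d).round(1))
yaw("scene",sc,(108,347),(271,303),12,90);yaw("scene",sc,(121,153),(294,103),128,90);yaw("scene",sc,(73,88),(241,38),128,90)
yaw("scene",sc,(115,383),(282,325),0,90);yaw("scene",sc,(115,370),(280,318),12,90)
yaw("side",sd,(150,362),(264,284),12,90);yaw("side",sd,(160,165),(273,80),128,90);yaw("side",sd,(73,120),(192,35),128,90)
yaw("scene",sc,(121,153),(73,88),128,0);yaw("scene",sc,(294,103),(241,38),128,0);yaw("side",sd,(160,165),(73,120),128,0)
```

```text
scene 12 [ 597.4 -244.8   12. ] [ 580.8 -322.8   12. ] -12.0 79.7
scene 128 [ 591.3 -237.9  128. ] [ 578.1 -318.1  128. ] -9.299999999999997 81.3
scene 128 [ 636.9 -246.9  128. ] [ 625.3 -327.3  128. ] -8.200000000000003 81.2
scene 0 [ 587.  -241.8    0. ] [ 576.5 -327.1    0. ] -7.0 85.9
scene 12 [ 583.8 -238.5   12. ] [ 570.9 -319.8   12. ] -9.0 82.3
side 12 [ 598.2 -246.9   12. ] [ 581.1 -322.    12. ] -12.799999999999997 77.0
side 128 [ 589.9 -235.7  128. ] [ 578.  -314.4  128. ] -8.599999999999994 79.6
side 128 [ 637.3 -245.4  128. ] [ 624.3 -326.8  128. ] -9.099999999999994 82.4
scene 128 [ 591.3 -237.9  128. ] [ 636.9 -246.9  128. ] -11.2 46.5
scene 128 [ 578.1 -318.1  128. ] [ 625.3 -327.3  128. ] -11.0 48.1
side 128 [ 589.9 -235.7  128. ] [ 637.3 -245.4  128. ] -11.6 48.4
```

```bash
cat > to.py <<'E'
import sys;from h import *
from workcell import manip
s=manip.read_state();x,y,z,w=map(float,sys.argv[1:])
r=R.from_euler('xyz',s["tcp_rot"],degrees=True)
y0=s["tcp_rot"][2]; print("t",round(s["t"],2),r.inv().apply(np.array([x,y,z])-s["ee_pos"]).round(1),"turn",round(y0-w,1),"F",np.round(s["ft_force"],1),"M",np.round(s["ft_torque"],3),"grip",round(s["grip_width"],3),round(s["grasp_force"],1))
E
python3 -m jog '[[1,22.8,-63.3,0,0],[1,22.8,-63.3,20,0],[1,22.8,-63.3,50,0],[1,22.8,-63.3,90,0],[1,22.8,-63.3,100,0],[1,22.8,-63.3,100,0]]' 20 | head -3; python3 to.py 543 -27.2 62 -14.6
```

```text
t: 2.18
ee_pos: [540.5, -31.2, 71.1]
tcp_rot: [179.9, 0.3, -14.7]
t 2.18 [ 1.5 -4.5  9.1] turn -0.1 F [-0.4 -0.2  0.3] M [0.043 0.043 0.005] grip 1.002 0.0
```

```bash
python3 -m jog '[[1,1,-2,9,0],[1,1,-2,9,0]]' 20 | head -3; python3 to.py 543 -27.2 62 -14.6;python3 -m jog '[[0.5,0,0,0,0],[0.5,0,0,0,0],[0.5,0,0,0,0],[0.5,0,0,0,0]]' 20;python3 to.py 543 -27.2 62 -14.6
```

```text
t: 2.35
ee_pos: [545.1, -28.6, 65.4]
tcp_rot: [180.0, -0.1, -14.7]
t 2.35 [-2.4 -0.8  3.4] turn -0.1 F [0.7 0.1 0. ] M [0.015 0.04  0.011] grip 1.001 0.0
t: 2.68
ee_pos: [545.2, -28.2, 66.0]
tcp_rot: [-180.0, -0.1, -14.6]
ft_force: [-2.1, 0.3, 7.6]
grip_width: 0.69
grasp_force: 21.1
t 2.68 [-2.4 -0.4  4. ] turn -0.0 F [-2.1  0.3  7.6] M [ 0.042  0.291 -0.017] grip 0.69 21.1
```

```bash
python3 -m jog '[[0.5,-4,0,-5.5,0],[0.5,-8.6,0,-10.7,0],[0.5,-13,0,-16,0],[0.5,-18.3,0,-20.4,0],[0.5,-29,0,-29,0],[0.5,-36,0,-34,0],[0.5,-44.5,0,-38.7,0],[0.5,-44.5,0,-38.7,0]]' 20
python3 - <<'E'
from workcell import manip
import cv2,numpy as np
c=manip.capture("side")["frame"][200:310,260:380,::-1];d=manip.capture("scene")["frame"][210:320,260:380,::-1]
cv2.imwrite("pics/t1.png",cv2.resize(np.hstack([c,d]),None,fx=3.3,fy=3.3))
E
```

```text
t: 3.35
ee_pos: [499.8, -16.4, 103.9]
tcp_rot: [180.0, 0.0, -14.6]
ft_force: [-2.0, 0.5, -7.3]
grip_width: 0.686
grasp_force: 27.9
```

View pics/t1.png

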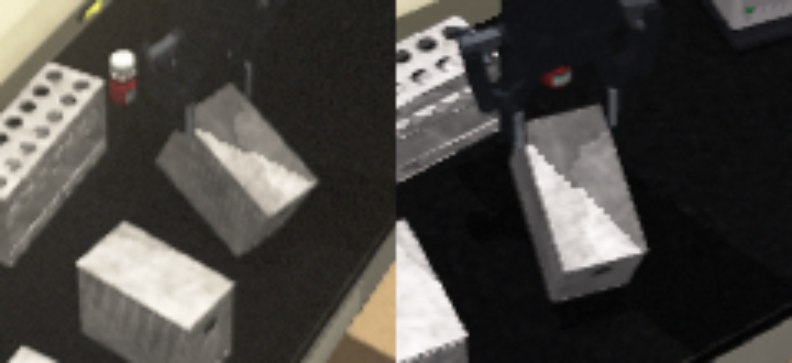

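```bash
python3 -m jog '[[0.4,0,0,0,0],[0.4,0,0,-10,0],[0.4,0,0,-25,0],[0.4,0,0,-25,0],[0.4,0,0,-25,0]]' 100 >/dev/null; python3 to.py 0 0 0 0
python3 - <<'E'
from workcell import manip
import cv2
c=manip.capture("side")["frame"][180:310,280:380,::-1]
cv2.imwrite("pics/t2.png",cv2.resize(c,None,fx=4,fy=4))
E
```

```text
t 3.87 [-490.1  110.2  127.9] turn -14.6 F [-0.7 -0.4 -7.6] M [-0.073 -0.147 -0.017] grip 0.662 108.4
```

View pics/t2.png

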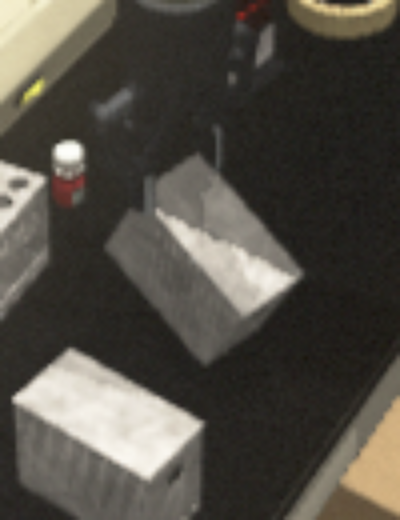

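```bash
python3 -m jog '[[0.4,0,0,15,0],[0.4,0,0,21,0],[0.4,0,0,21,0]]' 100 >/dev/null; python3 to.py 0 0 0 0; python3 -m jog '[[0.4,0,0,0,0],[0.4,0,0,4,0],[0.4,8,0,9,0],[0.4,16,0,14,0],[0.4,26,0,22,0],[0.4,34,0,30,0],[0.4,44.5,0,42.7,0],[0.4,44.5,0,42.7,0]]' 20 ; python3 to.py 545 -28 66 -14.6
```

```text
t 4.17 [-488.2  109.6  106.9] turn -14.6 F [ 0.2 -0.4 -7.3] M [ 0.003 -0.174 -0.001] grip 0.656 108.9
t: 4.83
ee_pos: [548.2, -28.8, 65.5]
tcp_rot: [-179.9, -0.3, -14.7]
ft_force: [3.4, -1.1, 1.7]
grip_width: 0.662
grasp_force: 105.9
t 4.83 [-3.3  0.  -0.6] turn -0.1 F [ 3.4 -1.1  1.7] M [-0.431 -0.817  0.074] grip 0.662 105.9
```

```bash
python3 -m jog '[[1,0,0,0,0],[1,0,0,0,0],[1,0,0,0,0],[1,-20,0,0,0],[1,-50,0,15,0],[1,-50,0,22,0],[1,-50,0,22,0]]' 20 |head -3
python3 - <<'E'
from workcell import manip
import cv2
for n in("side","scene"): cv2.imwrite(f"pics/{n}1.png",manip.capture(n)["frame"][:,:,::-1])
E
python3 to.py 496.6 -15.1 42 -14.6
python3 -m jog '[[0.5,0,0,0,0],[0.5,0,0,0,0],[0.5,0,0,0,0],[0.5,0,0,0,0],[0.5,0,0,-12,0],[0.5,0,0,-25,0],[0.5,0,0,-25,0],[0.5,0,0,-25,0]]' 60 ;python3 to.py 0 0 0 0;python3 -m jog '[[0.5,0,0,0,0],[0.5,0,0,0,0]]' >/dev/null;python3 to.py 0 0 0 0
```

```text
t: 5.42
ee_pos: [493.6, -15.5, 41.2]
tcp_rot: [179.9, 0.2, -14.6]
t 5.52 [ 0.  -0.6  1. ] turn -0.0 F [ 0.3 -0.4 -0.3] M [-0.051 -0.057 -0.052] grip 1.003 0.0
t: 6.18
ee_pos: [496.2, -15.6, 68.0]
tcp_rot: [180.0, -0.1, -14.6]
ft_force: [-0.3, -0.9, -8.3]
grip_width: 0.686
grasp_force: 68.2
t 6.18 [-484.2  110.1   67.5] turn -14.6 F [-0.3 -0.9 -8.3] M [-0.042 -0.064  0.009] grip 0.686 68.2
t 6.35 [-483.1  109.8   67.5] turn -14.6 F [-0.4 -0.9 -7.8] M [-0.004 -0.119  0.067] grip 0.689 68.2
```

```bash
cat > meas.py <<'E'
from h import *
from workcell import manip
m=[];p=[];f=[]
for i in range(8):
    s=manip.read_state();y=np.radians(s["tcp_rot"][2]);m.append(np.dot(s["ft_torque"][:2],[-np.sin(y),np.cos(y)]));p.append(s["ee_pos"]);f.append(s["ft_force"][2]);manip.capture("wrist")
print("t",round(s["t"],2),"M about case y %.3f +- %.3f"%(np.mean(m),np.std(m)/8**.5),"Fz %.2f"%np.mean(f),np.mean(p,0).round(1))
E
python3 meas.py
```

```text
t 6.7 M about case y -0.085 +- 0.007 Fz -7.66 [495.6 -15.5  67.1]
```

```bash
python3 -m jog '[[0.5,0,0,15,0],[0.5,0,0,24,0],[0.5,0,0,25.5,0],[0.5,0,0,25.5,0],[0.7,0,0,25.5,0],[1,0,0,25.5,0],[1,0,0,25.5,0],[1,0,0,25.5,0]]' |head -3
python3 -m jog '[[1,-20,0,-10,0],[1,-50,0,-24,0],[1,-50,0,-24,0],[1,-50,0,-24,0],[0.5,-50,0,-24,0],[0.5,-50,0,-24,0],[0.5,-50,0,-24,0],[0.5,-50,0,-24,0]]' 20 |head -3; python3 to.py 448.2 -2.5 66 -14.6
python3 -m jog '[[0.5,4,0,-5.5,0],[0.5,8.6,0,-10.7,0],[0.5,13,0,-16,0],[0.5,18.3,0,-20.4,0],[0.5,29,0,-29,0],[0.5,36,0,-34,0],[0.5,44.5,0,-38.7,0],[0.5,44.5,0,-38.7,0]]' 20
python3 - <<'E'
from workcell import manip
import cv2,numpy as np
c=manip.capture("side")["frame"][180:310,270:390,::-1];cv2.imwrite("pics/t3a.png",c)
E
python3 -m jog '[[0.5,0,0,0,0],[0.5,0,0,-10,0],[0.5,0,0,-25,0],[0.5,0,0,-25,0],[0.5,0,0,-25,0]]' 50 >/dev/null; python3 to.py 0 0 0 0
python3 - <<'E'
from workcell import manip
import cv2,numpy as np
a=cv2.imread("pics/t3a.png")
c=manip.capture("side")["frame"][180:310,270:390,::-1]
cv2.imwrite("pics/t3.png",cv2.resize(np.hstack([a,c]),None,fx=3.3,fy=3.3))
E
```

```text
t: 7.42
ee_pos: [496.4, -15.3, 42.3]
tcp_rot: [-180.0, -0.0, -14.6]
t: 8.08
ee_pos: [448.0, -3.1, 65.9]
tcp_rot: [-180.0, 0.0, -14.6]
t 8.08 [ 0.  -0.7 -0.1] turn -0.0 F [ 1.1 -2.   2.7] M [-0.422  0.004  0.013] grip 0.693 21.2
t: 8.75
ee_pos: [492.7, -14.6, 105.8]
tcp_rot: [-180.0, -0.1, -14.6]
ft_force: [0.3, -0.6, -7.1]
grip_width: 0.691
grasp_force: 23.4
t 9.22 [-478.9  110.   129.6] turn -14.6 F [-0.4  0.2 -7.7] M [0.096 0.238 0.002] grip 0.679 61.1
```

View pics/t3.png

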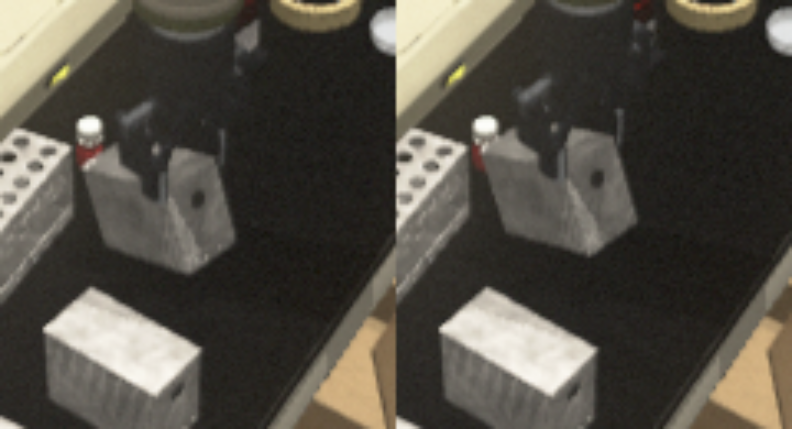

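```bash
cat > tilt.py <<'E'
from h import *
def tilt(cam,L,px,c0,yaw,t0):
    L=np.array(L,float)
    f=lambda p:(proj(cam,R.from_euler('xyz',[0,p[3],yaw],degrees=True).apply(L-[0,0,41])+p[:3])-px).ravel()
    r=least_squares(f,[*c0,t0],x_scale=[10,10,10,10],loss='soft_l1');print(r.x.round(1),np.abs(f(r.x)).mean().round(2))
a=np.array([(92,155),(109,242),(194,255),(241,217),(216,152)])/3.3+[270,180]
tilt("side",[(56,30,82),(56,30,0),(-56,30,0),(-56,-30,0),(-56,-30,82)],a,[500,-15,80],-14.6,25)
b=np.array([(110,213),(243,317),(303,275),(207,366),(107,245),(197,152)])/4+[280,180]
tilt("side",[(56,30,82),(-56,30,82),(-56,-30,82),(-56,30,0),(56,30,0),(56,-30,82)],b,[500,-15,80],-14.6,-25)
tilt("side",[(56,30,82),(-56,30,82),(-56,-30,82),(-56,30,0)],b[:4],[500,-15,80],-14.6,-25)
E
python3 tilt.py
```

```text
[ 566.3 -111.7  -11.7   21.8] 1.09
[489.  -36.8  53.4 -24.8] 1.33
[485.2 -26.3  53.8 -18.1] 1.57
```

```bash
cat >> tilt.py <<'E'
print()
def t2(cam,L,px,g,gl,yaw,t0):
    L=np.array(L,float)
    f=lambda p:np.r_[(proj(cam,R.from_euler('xyz',[0,p[0],yaw],degrees=True).apply(L-gl)+g+p[1:])-px).ravel(),np.array(p[1:])/4]
    r=least_squares(f,[t0,0,0,0],loss='soft_l1');print(r.x.round(1),np.abs(f(r.x)[:-3]).mean().round(2))
t2("side",[(56,30,82),(56,30,0),(-56,30,0),(-56,-30,0),(-56,-30,82)],a,[492.7,-14.6,105.8+25+10],[-50,0,76],-14.6,25)
t2("side",[(56,30,82),(-56,30,82),(-56,-30,82),(-56,30,0)],b[:4],[499.8,-16.4,103.9+25+10],[48,0,76],-14.6,-25)
E
python3 tilt.py | tail -2
```

```text
[26.1 -3.1  0.4 -3.1] 1.35
[-21.9   2.9   5.7  -2.8] 1.58
```

```bash
python3 -m jog '[[0.5,0,0,15,0],[0.5,0,0,21,0],[0.5,0,0,21,0]]' 50 >/dev/null; python3 -m jog '[[0.5,0,0,0,0],[0.5,0,0,4,0],[0.5,-8,0,9,0],[0.5,-16,0,14,0],[0.5,-26,0,22,0],[0.5,-34,0,30,0],[0.5,-44.5,0,42.7,0],[0.5,-44.5,0,42.7,0]]' 20 |head -2; python3 to.py 448 -3 66 -14.6
python3 -m jog '[[1,0,0,0,0],[1,0,0,0,0],[1,0,0,0,0],[1,20,0,5,0],[1,50,0,15,0],[1,50,0,24,0],[1,50,0,24,0]]' 20 |head -2
python3 -m jog '[[0.5,0,0,0,0],[0.5,0,0,0,0],[0.5,0,0,0,0],[0.5,0,0,0,0],[0.5,0,0,-12,0],[0.5,0,0,-25,0],[0.5,0,0,-25,0],[0.5,0,0,-25,0]]' 60 ;python3 -m jog '[[0.5,0,0,0,0],[0.5,0,0,0,0]]' >/dev/null;python3 meas.py
```

```text
t: 10.18
ee_pos: [446.3, -2.2, 65.8]
t 10.18 [ 1.9  0.3 -0.2] turn 0.1 F [-1.6  1.6 -4.4] M [0.469 0.249 0.123] grip 0.677 67.0
t: 10.77
ee_pos: [496.1, -15.7, 40.6]
t: 11.43
ee_pos: [495.9, -15.8, 67.6]
tcp_rot: [180.0, -0.1, -14.6]
ft_force: [0.4, 0.4, -7.2]
grip_width: 0.69
grasp_force: 68.3
t 11.95 M about case y 0.029 +- 0.014 Fz -7.23 [495.5 -15.5  66.6]
```

```bash
python3 -m jog '[[0.5,0,0,15,0],[0.5,0,0,24,0],[0.5,0,0,25.5,0],[0.5,0,0,25.5,0],[0.7,0,0,25.5,0],[1,0,0,25.5,0],[1,0,0,25.5,0],[1,0,0,25.5,0]]' |head -2
python3 -m jog '[[1,0,0,-40,0],[1,0,0,-80,0],[1,-10,-40,-90,0],[1,-20,-80,-90,-6.8],[1,-27,-120,-90,-6.8],[1,-27,-148.4,-90,-6.8],[1,-27,-148.4,-90,-6.8],[1,-27,-148.4,-90,-6.8]]' |head -2; python3 to.py 507.3 134.8 65.5 -7.8
```

```text
t: 12.67
ee_pos: [496.3, -15.4, 41.8]
t: 13.33
ee_pos: [507.1, 136.9, 131.6]
t 13.33 [ 0.5  2.1 66.1] turn 0.2 F [0.8 0.3 0.6] M [-0.045 -0.076 -0.042] grip 1.0 0.0
```

```bash
python3 -m jog '[[1,0,1,30,0],[1,0,1,66,0],[1,0,1,66,0],[1,0,1,66,0],[0.5,0,1,66,0],[0.5,0,1,66,0],[0.5,0,1,66,0],[0.5,0,1,66,0]]' 20 |head -2; python3 to.py 507.3 134.8 65.5 -7.8
python3 -m jog '[[0.5,-4,0,-5.5,0],[0.5,-8.6,0,-10.7,0],[0.5,-13,0,-16,0],[0.5,-18.3,0,-20.4,0],[0.5,-29,0,-29,0],[0.5,-38,0,-35,0],[0.5,-48,0,-41,0],[0.5,-48,0,-41,0]]' 20
python3 -m jog '[[0.5,0,0,0,0],[0.5,0,0,-10,0],[0.5,0,0,-25,0],[0.5,0,0,-25,0],[0.5,0,0,-25,0]]' 50 >/dev/null; python3 to.py 0 0 0 0
python3 - <<'E'
from workcell import manip
import cv2
cv2.imwrite("pics/B1.png",manip.capture("side")["frame"][:,:,::-1])
E
python3 -m jog '[[0.5,0,0,15,0],[0.5,0,0,21,0],[0.5,0,0,21,0]]' 50 >/dev/null; python3 -m jog '[[0.5,0,0,0,0],[0.5,0,0,4,0],[0.5,10,0,9,0],[0.5,19,0,16,0],[0.5,29,0,24,0],[0.5,37,0,32,0],[0.5,48,0,45,0],[0.5,48,0,45,0]]' 20 |head -2; python3 to.py 507.3 134.8 65.5 -7.8
```

```text
t: 14.0
ee_pos: [508.4, 134.0, 67.7]
t 14.0 [-1.2 -0.6  2.2] turn -0.0 F [-0.8 -0.4  7.9] M [-0.144  0.341  0.058] grip 0.687 21.1
t: 14.67
ee_pos: [458.1, 141.1, 107.7]
tcp_rot: [180.0, -0.1, -7.7]
ft_force: [-0.1, 0.5, -3.9]
grip_width: 0.69
grasp_force: 22.7
t 15.08 [-437.1  201.9  131.3] turn -7.8 F [-0.2 -0.3 -3.9] M [-0.031 -0.178  0.01 ] grip 0.674 58.6
t: 16.05
ee_pos: [509.6, 133.7, 65.6]
t 16.05 [-2.5 -0.7  0.1] turn -0.1 F [-1.2  0.  -3.8] M [-0.068 -0.256  0.014] grip 0.683 62.6
```

Run:
```python
import cv2
a=cv2.imread("pics/B1.png")[200:360,220:400];cv2.imwrite("pics/v9.png",cv2.resize(a,None,fx=3.3,fy=3.3))
```

```text
(no output)
```

View pics/v9.png

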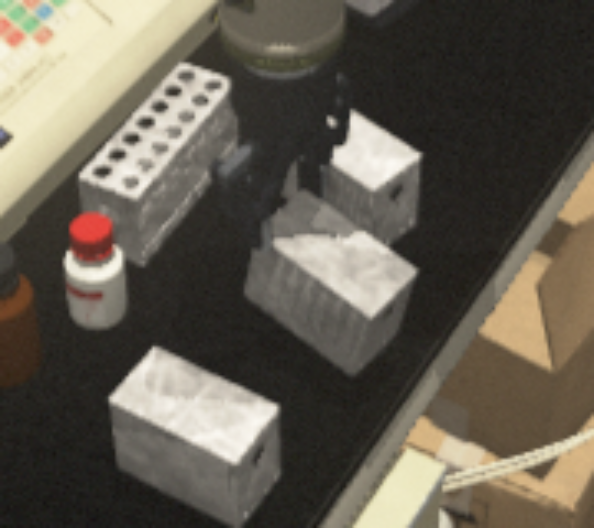

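```bash
python3 -m jog '[[1,0,0,0,0],[1,0,0,0,0],[1,5,0,-4,0],[1,5,0,-4,0],[1,5,0,-4,0],[0.69,5,0,-4,0],[0.69,5,0,-4,0],[0.69,5,0,-4,0]]' 20; python3 -m jog '[[0.69,0,0,0,0],[0.69,0,0,0,0]]'; python3 to.py 515.2 133.7 69.5 -7.8
```

```text
t: 16.72
ee_pos: [511.9, 133.2, 69.7]
tcp_rot: [180.0, -0.0, -7.8]
ft_force: [-2.5, -0.3, 2.4]
grip_width: 0.696
grasp_force: 11.4
t: 16.88
ee_pos: [511.9, 133.2, 69.7]
tcp_rot: [180.0, 0.0, -7.8]
ft_force: [-1.4, -0.5, 4.9]
grip_width: 0.694
grasp_force: 11.7
t 16.88 [ 3.2 -0.9  0.2] turn -0.0 F [-1.4 -0.5  4.9] M [-0.139  0.329  0.026] grip 0.694 11.7
```

```bash
python3 -m jog '[[0.69,-4,0,-5.5,0],[0.69,-8.6,0,-10.7,0],[0.69,-13,0,-16,0],[0.69,-18.3,0,-20.4,0],[0.69,-29,0,-29,0],[0.69,-39,0,-36,0],[0.69,-50,0,-41.5,0],[0.69,-50,0,-41.5,0]]' 20; python3 to.py 0 0 0 0;python3 - <<'E'
from workcell import manip
import cv2
cv2.imwrite("pics/B2.png",manip.capture("side")["frame"][:,:,::-1])
cv2.imwrite("pics/B2s.png",manip.capture("scene")["frame"][:,:,::-1])
E
python3 to.py 0 0 0 0
```

```text
t: 17.55
ee_pos: [461.1, 140.8, 112.2]
tcp_rot: [180.0, -0.1, -7.7]
ft_force: [-0.8, 0.6, -2.8]
grip_width: 0.694
grasp_force: 11.1
t 17.55 [-438.2  201.3  111.8] turn -7.7 F [-0.8  0.6 -2.8] M [ 0.131  0.004 -0.03 ] grip 0.694 11.1
t 17.65 [-439.4  201.4  110.9] turn -7.8 F [ 1.8  1.2 -1.9] M [ 0.274 -0.1   -0.058] grip 0.692 11.2
```

```bash
cat > sil.py <<'E'
import sys;from h import *
from itertools import product
C=np.array(list(product((-56,56),(-30,30),(0,82))),float)
def tiltfit(imgs,g,gl,yaw,sign=1):
    best=[]
    for t in range(0,46,1):
      b=(-9,)
      for dx in (-4,0,4):
       for dz in (-6,-2,2,6):
        P=R.from_euler('xyz',[0,sign*t,yaw],degrees=True).apply(C-gl)+g+[dx,0,dz];s=0
        for n,im in imgs:
            m=np.zeros(im.shape,np.uint8);cv2.fillConvexPoly(m,cv2.convexHull(proj(n,P).round().astype(np.int32)),1)
            ring=cv2.dilate(m,np.ones((9,9)))-m
            br=(im>60)
            s+=br[m>0].mean()-br[ring>0].mean()
        b=max(b,(round(s,3),t,dx,dz))
      best.append(b)
    return sorted(best)[-4:]
if __name__=="__main__":
    files,g,gl,yaw,sg=sys.argv[1].split(','),eval(sys.argv[2]),eval(sys.argv[3]),float(sys.argv[4]),int(sys.argv[5])
    imgs=[(n,cv2.imread(f,0)) for n,f in zip(("side","scene"),files)]
    print(tiltfit(imgs,np.array(g,float),np.array(gl,float),yaw,sg))
E
python3 sil.py pics/B1.png "[458.1,141,107.7+25+8]" "[49,0,75]" -7.8 -1
python3 sil.py pics/B2.png,pics/B2s.png "[461.1,140.8,112+8]" "[52,0,78]" -7.8 -1
```

```text
[(np.float64(0.748), 15, 0, 2), (np.float64(0.75), 9, 4, 2), (np.float64(0.752), 11, 4, 2), (np.float64(0.758), 12, 4, 2)]
[(np.float64(1.704), 32, -4, 2), (np.float64(1.708), 28, 0, -2), (np.float64(1.715), 31, -4, 2), (np.float64(1.718), 30, -4, 2)]
```

```bash
python3 -m jog '[[0.5,0,0,0,0],[0.5,0,0,0,0],[0.5,0,0,-10,0],[0.5,0,0,-20,0],[0.5,0,0,-20,0],[0.5,0,0,-8,0],[0.5,0,0,0,0],[0.5,0,0,0,0]]' 50 | sed -n '2p;4p'
python3 -m jog '[[0.69,0,0,0,0],[0.69,0,0,0,0],[0.69,11,0,6,0],[0.69,21,0,13,0],[0.69,32,0,21,0],[0.69,41,0,31,0],[0.69,50,0,42,0],[0.69,50,0,42,0]]' 20; python3 to.py 459.7 141.3 41 -7.8
```

```text
ee_pos: [467.5, 139.7, 112.8]
ft_force: [9.2, -4.1, 19.3]
t: 18.98
ee_pos: [512.9, 133.1, 66.9]
tcp_rot: [-180.0, 0.1, -7.9]
ft_force: [-0.7, 0.7, -2.7]
grip_width: 0.689
grasp_force: 19.3
t 18.98 [-53.8  -0.9  26. ] turn -0.1 F [-0.7  0.7 -2.7] M [-0.06  -0.109  0.05 ] grip 0.689 19.3
```

```bash
python3 -m jog '[[1,0,0,0,0],[1,0,0,0,0],[1,0,0,0,0],[1,-25,0,5,0],[1,-53.5,0,15,0],[1,-53.5,-1,25,0],[1,-53.5,-1,25,0]]' 20 |head -2
python3 - <<'E'
from workcell import manip
import cv2
for n in("side","scene"): cv2.imwrite(f"pics/{n}B3.png",manip.capture(n)["frame"][:,:,::-1])
E
cat > pose.py <<'E'
import sys;from h import *;from sil import C
# flat pose (x,y,yaw) by silhouette in both cams, ignoring the region covered by the arm via soft score
def score(imgs,p):
    s=0
    for n,im in imgs:
        m=np.zeros(im.shape,np.uint8);sh=3
        cv2.fillConvexPoly(m,(cv2.convexHull(proj(n,place(p,C)).astype(np.float32))*8).round().astype(np.int32),1,shift=sh)
        ring=cv2.dilate(m,np.ones((7,7)))-m;inn=m-cv2.erode(m,np.ones((7,7)))
        br=np.clip((im.astype(float)-25)/60,0,1);s+=br[inn>0].mean()-br[ring>0].mean()
    return s
from scipy.optimize import minimize
imgs=[(n,cv2.imread(f,0)) for n,f in zip(("side","scene"),sys.argv[1].split(','))]
for a in sys.argv[2:]:
    x0=np.array(eval(a),float);x0[2]=np.radians(x0[2])
    S=np.array([x0+[0,0,0],x0+[5,0,0],x0+[0,5,0],x0+[0,0,.05]])
    r=minimize(lambda p:-score(imgs,p),x0,method='Nelder-Mead',options=dict(initial_simplex=S,xatol=.02,fatol=1e-4))
    print(r.x[:2].round(1),np.degrees(r.x[2]).round(1),round(-r.fun,3))
E
python3 pose.py pics/side0.png,pics/scene0.png "[496.6,-15.1,-14.6]" "[459.7,141.3,-7.8]" "[452.1,284.4,-.5]"; echo; python3 pose.py pics/sideB3.png,pics/sceneB3.png  "[496.6,-15.1,-14.6]" "[459.7,141.3,-7.8]" "[452.1,284.4,-.5]"
```

```text
t: 19.57
ee_pos: [457.1, 141.1, 42.7]
[498.5 -16.5] -18.0 1.331
[461.  140.7] -8.5 1.391
[452.7 283.4] -2.6 1.488

[495.  -15.3] -15.9 1.141
[464.4 138.5] -10.6 1.07
[453.8 284.4] -2.3 1.511
```

```bash
python3 -m jog '[[0.5,0,0,0,0],[0.5,0,0,0,0],[0.5,0,0,0,0],[0.5,0,0,0,0],[0.5,0,0,-12,0],[0.5,0,0,-25,0],[0.5,0,0,-25,0],[0.5,0,0,-25,0]]' 60 ;python3 -m jog '[[0.5,0,0,0,0],[0.5,0,0,0,0]]' >/dev/null;python3 meas.py
```

```text
t: 20.33
ee_pos: [459.9, 141.6, 70.1]
tcp_rot: [-180.0, -0.1, -7.8]
ft_force: [0.0, 0.3, -3.6]
grip_width: 0.691
grasp_force: 66.1
t 20.85 M about case y 0.001 +- 0.007 Fz -3.56 [458.9 141.4  68.7]
```

```bash
python3 -m jog '[[0.5,0,0,15,0],[0.5,0,0,24,0],[0.5,0,0,26.5,0],[0.5,0,0,26.5,0],[0.7,0,0,26.5,0],[1,0,0,26.5,0],[1,0,0,26.5,0],[1,0,0,26.5,0]]' |head -2
python3 -m jog '[[1,-20,0,-10,0],[1,-52,0,-27,0],[1,-52,0,-27,0],[1,-52,0,-27,0],[0.69,-52,0,-27,0],[0.69,-52,0,-27,0],[0.69,-52,0,-27,0],[0.69,-52,0,-27,0]]' 20 |sed -n '2p;5,6p'
python3 -m jog '[[0.69,4,0,-5.5,0],[0.69,8.6,0,-10.7,0],[0.69,13,0,-16,0],[0.69,18.3,0,-20.4,0],[0.69,29,0,-29,0],[0.69,39,0,-36,0],[0.69,50,0,-41.5,0],[0.69,50,0,-41.5,0]]' 20
python3 - <<'E'
from workcell import manip
import cv2
cv2.imwrite("pics/B4.png",manip.capture("side")["frame"][:,:,::-1])
cv2.imwrite("pics/B4s.png",manip.capture("scene")["frame"][:,:,::-1])
E
python3 sil.py pics/B4.png,pics/B4s.png "[460,141.3,112+8]" "[-52,0,78]" -7.8 1
```

```text
t: 21.57
ee_pos: [459.2, 141.6, 42.4]
ee_pos: [408.0, 148.4, 69.3]
grip_width: 0.693
grasp_force: 12.7
t: 22.9
ee_pos: [459.7, 141.4, 112.3]
tcp_rot: [-179.9, -0.1, -7.9]
ft_force: [0.1, 0.4, -1.9]
grip_width: 0.697
grasp_force: 12.2
[(np.float64(1.461), 34, 4, -2), (np.float64(1.461), 35, 4, -2), (np.float64(1.467), 36, 4, 2), (np.float64(1.472), 33, 4, -2)]
```

```bash
python3 -m jog '[[0.5,0,0,0,0],[0.5,0,0,0,0],[0.5,0,0,-10,0],[0.5,0,0,-20,0],[0.5,0,0,-20,0],[0.5,0,0,-10,0],[0.5,0,0,-5,0],[0.5,0,0,-5,0]]' 50 | sed -n '2p;4p'
python3 -m jog '[[0.69,0,0,0,0],[0.69,0,0,5,0],[0.69,-11,0,11,0],[0.69,-21,0,18,0],[0.69,-32,0,26,0],[0.69,-41,0,36,0],[0.69,-50,0,47,0],[0.69,-50,0,47,0]]' 20; python3 to.py 459.7 141.3 41 -7.8
python3 -m jog '[[1,0,0,0,0],[1,0,0,0,0],[1,0,0,0,0],[1,25,0,5,0],[1,52,0,15,0],[1,52,0,25,0],[1,52,0,25,0]]' 20 |head -2; python3 to.py 459.7 141.3 41 -7.8;python3 -m jog '[[0.5,0,0,0,0],[0.5,0,0,0,0],[0.5,0,0,0,0],[0.5,0,0,0,0],[0.5,0,0,-12,0],[0.5,0,0,-25,0],[0.5,0,0,-25,0],[0.5,0,0,-25,0]]' 60 ;python3 -m jog '[[0.5,0,0,0,0],[0.5,0,0,0,0]]' >/dev/null;python3 meas.py
```

```text
ee_pos: [456.0, 141.4, 114.2]
ft_force: [-0.3, 0.4, -4.0]
t: 24.33
ee_pos: [406.4, 148.9, 68.1]
tcp_rot: [180.0, 0.0, -7.7]
ft_force: [-0.7, 0.3, -2.2]
grip_width: 0.689
grasp_force: 19.7
t 24.33 [53.8  0.4 27.1] turn 0.1 F [-0.7  0.3 -2.2] M [0.166 0.179 0.002] grip 0.689 19.7
t: 24.92
ee_pos: [459.3, 141.0, 42.5]
t 24.92 [ 0.4 -0.4  1.5] turn -0.1 F [-0.7 -0.  -0.2] M [-0.038  0.077  0.004] grip 1.006 0.0
t: 25.58
ee_pos: [459.9, 141.6, 70.3]
tcp_rot: [-180.0, -0.1, -7.8]
ft_force: [0.4, 0.1, -4.2]
grip_width: 0.688
grasp_force: 66.1
t 26.1 M about case y -0.023 +- 0.010 Fz -3.55 [458.9 141.4  68.7]
```

```bash
python3 -m jog '[[0.5,0,0,15,0],[0.5,0,0,24,0],[0.5,0,0,26.5,0],[0.5,0,0,26.5,0],[0.7,0,0,26.5,0],[1,0,0,26.5,0],[1,0,0,26.5,0],[1,0,0,26.5,0]]' |head -2
python3 -m jog '[[1,0,0,-40,0],[1,0,0,-80,0],[1,8,-40,-90,0],[1,16,-80,-90,-6.8],[1,24.5,-120,-90,-6.8],[1,24.5,-146.6,-90,-6.8],[1,24.5,-146.6,-90,-6.8],[1,24.5,-146.6,-90,-6.8]]' |head -2; python3 to.py 504.1 283.5 69.5 -1;python3 - <<'E'
from workcell import manip
import cv2
for n in("side","scene"): cv2.imwrite(f"pics/{n}5.png",manip.capture(n)["frame"][:,:,::-1])
E
python3 pose.py pics/side5.png,pics/scene5.png  "[496.6,-15.1,-14.6]" "[459.7,141.3,-7.8]" "[452.1,284.4,-.5]"
```

```text
t: 26.82
ee_pos: [459.2, 141.6, 42.5]
t: 27.48
ee_pos: [502.6, 285.3, 132.1]
t 27.48 [ 1.6  1.9 62.6] turn 0.2 F [-1.3 -0.9 -0.2] M [-0.03   0.008 -0.004] grip 0.997 0.0
[494.4 -15.8] -16.7 1.447
[457.9 141.3] -10.6 1.437
[453.8 284.3] -2.7 1.527
```

```bash
python3 -m jog '[[1,1,1,30,0],[1,1,1,63,0],[1,1,1,63,0],[1,1,1,63,0],[0.69,1,1,63,0],[0.69,1,1,63,0],[0.69,1,1,63,0],[0.69,1,1,63,0]]' 20 |sed -n '2p;4,6p'; python3 to.py 504.1 283.5 69.5 -1
python3 -m jog '[[0.69,-4,0,-5.5,0],[0.69,-8.6,0,-10.7,0],[0.69,-13,0,-16,0],[0.69,-18.3,0,-20.4,0],[0.69,-29,0,-29,0],[0.69,-39,0,-36,0],[0.69,-50,0,-41.5,0],[0.69,-50,0,-41.5,0]]' 20
python3 - <<'E'
from workcell import manip
import cv2
cv2.imwrite("pics/C1.png",manip.capture("side")["frame"][:,:,::-1])
cv2.imwrite("pics/C1s.png",manip.capture("scene")["frame"][:,:,::-1])
E
python3 sil.py pics/C1.png,pics/C1s.png "[453,284.4,112+8]" "[52,0,78]" -1 -1
```

```text
ee_pos: [505.4, 282.9, 71.7]
ft_force: [-0.0, -0.7, 8.0]
grip_width: 0.689
grasp_force: 10.6
t 28.25 [-1.3 -0.6  2.2] turn -0.0 F [-0.  -0.7  8. ] M [-0.268  0.265 -0.028] grip 0.689 10.6
t: 28.92
ee_pos: [452.6, 284.0, 112.4]
tcp_rot: [180.0, -0.1, -0.9]
ft_force: [0.5, 0.8, -2.2]
grip_width: 0.694
grasp_force: 10.0
[(np.float64(1.745), 27, 0, -2), (np.float64(1.745), 28, 0, -2), (np.float64(1.752), 31, -4, 2), (np.float64(1.76), 30, 0, -2)]
```

Tilt about 29°. Lift clear, put back, weigh at centre.

```bash
python3 -m jog '[[0.5,0,0,0,0],[0.5,0,0,0,0],[0.5,0,0,-10,0],[0.5,0,0,-20,0],[0.5,0,0,-20,0],[0.5,0,0,-10,0],[0.5,0,0,-5,0],[0.5,0,0,-5,0]]' 50 | sed -n '2p;4p'
python3 -m jog '[[0.69,0,0,0,0],[0.69,0,0,5,0],[0.69,11,0,11,0],[0.69,21,0,18,0],[0.69,32,0,26,0],[0.69,41,0,36,0],[0.69,50,0,46,0],[0.69,50,0,46,0]]' 20|sed -n '2p;4,6p'
python3 -m jog '[[1,0,0,0,0],[1,0,0,0,0],[1,0,0,0,0],[1,-25,0,5,0],[1,-52,0,15,0],[1,-52,0,25,0],[1,-52,0,25,0]]' 20 |head -2; python3 to.py 452.1 284.4 42 -1;python3 -m jog '[[0.5,0,0,0,0],[0.5,0,0,0,0],[0.5,0,0,0,0],[0.5,0,0,0,0],[0.5,0,0,-12,0],[0.5,0,0,-25,0],[0.5,0,0,-25,0],[0.5,0,0,-25,0]]' 60 |head -2;python3 -m jog '[[0.5,0,0,0,0],[0.5,0,0,0,0]]' >/dev/null;python3 meas.py
```

```text
ee_pos: [456.7, 283.2, 116.3]
ft_force: [4.8, -1.4, 6.2]
ee_pos: [505.4, 282.4, 68.5]
ft_force: [2.5, 1.1, -3.5]
grip_width: 0.693
grasp_force: 20.3
t: 30.93
ee_pos: [450.3, 282.6, 43.7]
t 30.93 [ 1.8 -1.8  1.7] turn 0.1 F [-0.1 -1.6 -0.6] M [ 0.029 -0.005  0.   ] grip 1.002 0.0
t: 31.6
ee_pos: [452.8, 283.4, 71.0]
t 32.12 M about case y 0.031 +- 0.009 Fz -6.48 [452.1 283.1  69.7]
```

```bash
python3 -m jog '[[0.5,0,0,15,0],[0.5,0,0,24,0],[0.5,0,0,26.5,0],[0.5,0,0,26.5,0],[0.7,0,0,26.5,0],[1,0,0,26.5,0],[1,0,0,26.5,0],[1,0,0,26.5,0]]' |head -2
python3 -m jog '[[1,-20,0,-10,0],[1,-52,0,-27,0],[1,-52,0,-27,0],[1,-52,0,-27,0],[0.69,-52,0,-27,0],[0.69,-52,0,-27,0],[0.69,-52,0,-27,0],[0.69,-52,0,-27,0]]' 20 |sed -n '2p;5,6p'
python3 -m jog '[[0.69,4,0,-5.5,0],[0.69,8.6,0,-10.7,0],[0.69,13,0,-16,0],[0.69,18.3,0,-20.4,0],[0.69,29,0,-29,0],[0.69,39,0,-36,0],[0.69,50,0,-41.5,0],[0.69,50,0,-41.5,0]]' 20|sed -n '2p;4,6p'
python3 - <<'E'
from workcell import manip
import cv2
cv2.imwrite("pics/C4.png",manip.capture("side")["frame"][:,:,::-1])
cv2.imwrite("pics/C4s.png",manip.capture("scene")["frame"][:,:,::-1])
E
python3 sil.py pics/C4.png,pics/C4s.png "[452,284,112+8]" "[-52,0,78]" -1 1
python3 -m jog '[[0.5,0,0,0,0],[0.5,0,0,0,0],[0.5,0,0,-10,0],[0.5,0,0,-20,0],[0.5,0,0,-20,0],[0.5,0,0,-12,0],[0.5,0,0,-9,0],[0.5,0,0,-9,0]]' 50 | sed -n '2p;4p'
python3 -m jog '[[0.69,0,0,0,0],[0.69,0,0,9,0],[0.69,-11,0,15,0],[0.69,-21,0,22,0],[0.69,-32,0,30,0],[0.69,-41,0,40,0],[0.69,-50,0,51,0],[0.69,-50,0,51,0]]' 20|sed -n '2p;4,6p'; python3 to.py 452.1 284.4 42 -1
```

```text
t: 32.83
ee_pos: [452.5, 283.6, 43.7]
ee_pos: [400.9, 284.0, 70.3]
grip_width: 0.69
grasp_force: 10.0
ee_pos: [452.9, 283.4, 113.6]
ft_force: [-2.6, -0.6, 3.5]
grip_width: 0.692
grasp_force: 10.0
[(np.float64(1.365), 27, 4, -2), (np.float64(1.374), 28, 4, 2), (np.float64(1.374), 30, 4, 2), (np.float64(1.377), 29, 4, 2)]
ee_pos: [449.6, 282.8, 119.7]
ft_force: [0.1, 0.2, -6.0]
ee_pos: [398.1, 284.4, 68.7]
ft_force: [-3.3, -0.2, 0.6]
grip_width: 0.689
grasp_force: 24.3
t 35.6 [54.1 -0.8 26.6] turn 0.1 F [-3.3 -0.2  0.6] M [0.098 0.64  0.035] grip 0.689 24.3
```

```bash
python3 -m jog '[[1,0,0,0,0],[1,0,0,0,0],[1,0,0,0,0],[1,25,0,5,0],[1,52,0,15,0],[1,52,0,25,0],[1,52,0,25,0]]' 20 |head -2; python3 to.py 452.1 284.4 42 -1;python3 -m jog '[[0.5,0,0,0,0],[0.5,0,0,0,0],[0.5,0,0,0,0],[0.5,0,0,0,0],[0.5,0,0,-12,0],[0.5,0,0,-25,0],[0.5,0,0,-25,0],[0.5,0,0,-25,0]]' 60 |head -2;python3 -m jog '[[0.5,0,0,0,0],[0.5,0,0,0,0]]' >/dev/null;python3 meas.py
```

```text
t: 36.18
ee_pos: [453.3, 282.4, 43.7]
t 36.18 [-1.2 -2.   1.7] turn -0.2 F [-1.1 -0.5 -0.1] M [-0.037  0.    -0.042] grip 0.999 0.0
t: 36.85
ee_pos: [452.9, 283.5, 71.1]
t 37.37 M about case y -0.049 +- 0.013 Fz -6.29 [452.1 283.1  69.7]
```

```bash
python3 -m jog '[[0.5,4,-0.5,10,0],[0.5,8,-0.5,22,0],[0.5,8,-0.5,26.5,0],[0.5,8,-0.5,26.5,0],[0.7,8,-0.5,26.5,0],[1,8,-0.5,26.5,0],[1,8,-0.5,26.5,0],[1,8,-0.5,26.5,0]]' |head -2
python3 -m jog '[[1,0,0,-40,0],[1,0,0,-80,0],[1,0,0,-110,0],[1,0,40,-110,0],[1,20,80,-110,6.8],[1,20,120,-110,6.8],[1,20,140,-110,6.8],[1,20,140,-110,6.8]]' |head -2
python3 - <<'E'
from workcell import manip
import cv2
for n in("side","scene"): cv2.imwrite(f"pics/{n}7.png",manip.capture(n)["frame"][:,:,::-1])
E
python3 pose.py pics/side7.png,pics/scene7.png  "[496.6,-15.1,-14.6]" "[459.7,141.3,-7.8]" "[452.1,284.4,-.5]"; python3 to.py 455.7 141.3 42 -7.8;python3 to.py 495 -15.5 42 -14.6
```

```text
t: 38.18
ee_pos: [460.4, 283.7, 43.1]
t: 38.85
ee_pos: [478.6, 137.4, 153.0]
[494.2 -15.7] -17.0 1.338
[457.7 141. ] -11.0 1.406
[453.3 283.6] -1.6 1.482
t 38.95 [-22.1   4.3 111.5] turn -0.1 F [-0.3  1.1  0.4] M [0.064 0.006 0.023] grip 0.996 0.0
t 38.95 [ 38.4 154.2 111.5] turn 6.7 F [-0.3  1.1  0.4] M [0.064 0.006 0.023] grip 0.996 0.0
```

```bash
python3 -m jog '[[1,20,41,0,6.7],[1,30,80,0,6.7],[1,35.8,120,0,6.7],[1,35.8,153.6,0,6.7],[1,35.8,153.6,30,6.7],[1,35.8,153.6,70,6.7],[1,35.8,153.6,111,6.7],[1,35.8,153.6,111,6.7]]' |head -2; python3 to.py 492.5 -14.5 42 -14.6
```

```text
t: 39.62
ee_pos: [488.0, -12.2, 36.1]
t 39.62 [ 4.9  1.1 -6. ] turn 0.2 F [-1.3 -0.2 -0.7] M [-0.053  0.151 -0.039] grip 0.997 0.0
```

```bash
python3 -m jog '[[1,3,1,-3,0],[1,3,1,-3,0],[0.5,3,1,-3,0],[0.5,3,1,-3,0],[0.5,3,1,-3,0],[0.5,3,1,-3,0],[0.5,3,1,-3,0],[0.5,3,1,-3,0]]' 60 |sed -n '2p;4,6p'; python3 to.py 492.5 -14.5 42 -14.6
python3 -m jog '[[0.5,0,0,-15,0],[0.5,0,0,-30,0],[0.5,0,0,-44,0],[0.5,0,0,-44,0],[0.5,0,0,-44,0]]'|head -2;python3 meas.py
python3 - <<'E'
from workcell import manip
import cv2
for n in("side","scene"): cv2.imwrite(f"pics/{n}8.png",manip.capture(n)["frame"][:,:,::-1])
E
ZO=44 python3 pose.py pics/side8.png,pics/scene8.png "[492,-15.1,-14.6]" "[498,-15.1,-14.6]"; python3 to.py 470 -268 86 -9.5
```

```text
ee_pos: [496.6, -15.5, 47.8]
ft_force: [-2.5, -1.3, 10.1]
grip_width: 0.694
grasp_force: 63.1
t 40.28 [-4.3  0.   5.8] turn 0.1 F [-2.5 -1.3 10.1] M [0.156 0.436 0.152] grip 0.694 63.1
t: 40.7
ee_pos: [495.3, -15.6, 90.0]
t 41.05 M about case y 0.042 +- 0.015 Fz -8.02 [494.6 -15.5  88.9]
[491.9 -12.9] -14.6 0.94
[493.8 -13.8] -15.3 0.948
t 41.2 [ 39.  250.9   3.3] turn -5.0 F [ 0.6  0.4 -8.5] M [0.024 0.003 0.042] grip 0.686 69.8
```

```bash
python3 -m jog '[[0.5,0,20,0,0],[0.5,5,55,0,0],[0.5,10,90,0,-2],[0.5,20,130,0,-4],[0.5,30,170,0,-5],[0.5,39,205,0,-5],[0.5,39,235,0,-5],[0.5,39,251,0,-5]]'|head -2;python3 -m jog '[[0.5,0,0,0,0],[0.5,0,0,0,0],[0.5,0,0,0,0]]'|sed -n '2,4p;6p'
python3 - <<'E'
from workcell import manip
import cv2
for n in("side","scene"): cv2.imwrite(f"pics/{n}9.png",manip.capture(n)["frame"][:,:,::-1])
a=cv2.imread("pics/scene9.png")[140:290,270:440];cv2.imwrite("pics/v10.png",cv2.resize(a,(794,600-(600-700)*0-0) if 0 else (680,600),interpolation=cv2.INTER_CUBIC))
E
ZO=44 python3 pose.py pics/side9.png,pics/scene9.png "[468,-268,-9.5]" "[472,-266,-9.5]";ZO=40 python3 pose.py pics/side9.png,pics/scene9.png "[468,-268,-9.5]";ZO=48 python3 pose.py pics/side9.png,pics/scene9.png "[468,-268,-9.5]"
```

```text
t: 41.87
ee_pos: [468.5, -273.0, 89.3]
ee_pos: [470.3, -267.2, 89.4]
tcp_rot: [-180.0, 0.0, -9.5]
ft_force: [0.3, 0.5, -7.5]
grasp_force: 69.5
[ 467.4 -265.8] -10.9 0.935
[ 467.2 -265.8] -10.5 0.93
[ 470.3 -268.6] -11.4 0.928
[ 465.3 -261.2] -10.2 0.901
```

View pics/v10.png

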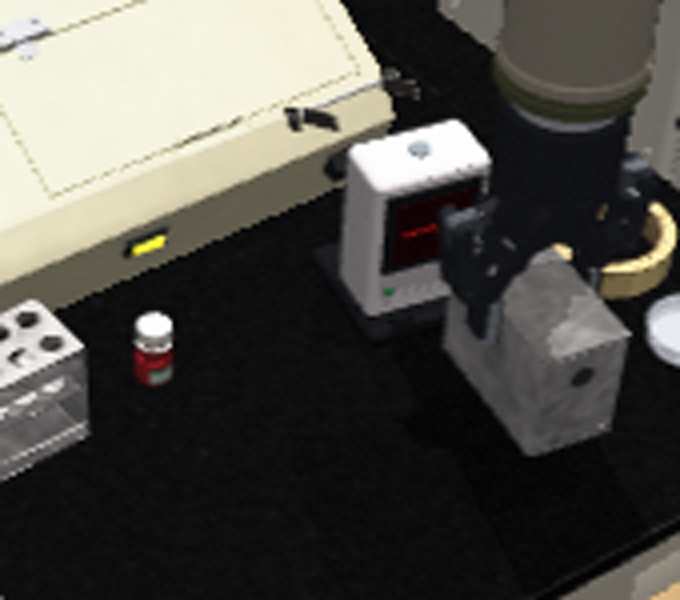

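Run:
```python
from h import *
L=np.array([(-56,-30,82),(-56,30,82),(-56,30,0),(-56,-30,0),(56,30,0)],float)
px=np.array([(629,333),(532,360),(535,455),(612,431),(444,348)])/4.+[270,140]-.4
for ptch in (0,1):
    def f(p):
        P=R.from_euler('xyz',[0,p[4]*ptch,p[3]],degrees=True).apply(L-[0,0,41])+[p[0],p[1],p[2]+41]
        return np.r_[(proj("scene",P)-px).ravel(),(p[1]+267.2)/2,(p[3]+9.5)/2]
    r=least_squares(f,[468,-267,44,-9.5,0],loss='soft_l1');print(r.x.round(1),r.fun.round(1))
```

```text
[ 468.3 -267.5   41.2  -10.1    0. ] [ 0.7  0.1  2.7  0.3 -2.1  0.7 -0.2 -0.1 -0.9 -1.3 -0.1 -0.3]
[ 468.3 -267.5   39.7  -10.6    2.3] [ 0.2 -0.4  2.1 -0.4 -2.   1.   0.1  0.2 -0.6  0.  -0.1 -0.6]
```

```bash
python3 -m jog '[[0.5,0,-7.3,-2.4,0],[0.5,8,-7.3,-2.4,0],[0.5,16,-7.3,-2.4,0],[0.5,22,-7.3,-2.4,0],[0.5,27,-7.3,-2.4,0],[0.5,27,-7.3,-2.4,0],[0.5,27,-7.3,-2.4,0],[0.5,27,-7.3,-2.4,0]]'|sed -n '1,4p;6p'
python3 - <<'E'
from h import *
from workcell import manip
s=manip.read_state();print(s["ee_pos"],s["tcp_rot"])
c=np.array(s["ee_pos"])-[2,0,0];th=np.radians(-9.5);d=np.array([609.8,-283.5])-c[:2]
print("gap",d@[np.cos(th),np.sin(th)]-85,"lat",d@[-np.sin(th),np.cos(th)],"zc",c[2]-47.8+41)
for n in("side","scene"): cv2.imwrite(f"pics/{n}10.png",manip.capture(n)["frame"][:,:,::-1])
for k in("side","scene"):
    # change near reader, other objects vs start
    a=cv2.imread(f"pics/{k}0.png").astype(int);b=cv2.imread(f"pics/{k}10.png").astype(int)
    for nm,p in dict(brown=(639,269,60),white=(605,189,50),timer=(631,350,30),vial=(638,-98,24),tally=(401,-397,12)).items():
        u,v=proj(k,p)[0].astype(int);print(k,nm,np.abs(a-b)[v-15:v+15,u-12:u+12].mean().round(1),end="; ")
E
```

```text
t: 42.88
ee_pos: [497.6, -265.4, 91.7]
tcp_rot: [-180.0, 0.0, -9.5]
ft_force: [-0.1, 0.5, -7.9]
grasp_force: 69.6
[ 497.56053478 -265.44432817   91.7081421 ] [-1.79992628e+02  3.86876885e-02 -9.51062874e+00]
gap 30.652785083411842 lat 1.046901079891514 zc 84.90814209848638
side brown 2.5; side white 1.9; side timer 4.4; side vial 6.6; side tally 2.7; scene brown 1.0; scene white 1.1; scene timer 10.4; scene vial 5.6; scene tally 0.9;
```

```bash
python3 - <<'E'
from h import *
for k in("side","scene"):
    a=cv2.imread(f"pics/{k}0.png",0);b=cv2.imread(f"pics/{k}10.png",0)
    for nm,p in dict(timer=(631,350,30),vial=(638,-98,24)).items():
        u,v=proj(k,p)[0].astype(int);T=a[v-18:v+18,u-20:u+20];S=b[v-30:v+30,u-32:u+32]
        r=cv2.matchTemplate(S,T,cv2.TM_CCOEFF_NORMED);_,m,_,l=cv2.minMaxLoc(r);print(k,nm,round(m,3),(l[0]-12,l[1]-12))
E
python3 -m jog '[[0.5,0,-1,0,0],[0.5,0,-1,0,0],[0.5,0,-1,0,0],[0.5,0,-1,0,0]]'
```

```text
side timer 0.995 (0, 0)
side vial 0.694 (0, 0)
scene timer 0.98 (0, 0)
scene vial 0.728 (0, 0)
t: 43.32
ee_pos: [498.0, -264.5, 92.0]
tcp_rot: [180.0, -0.0, -9.5]
ft_force: [0.7, -0.2, -7.7]
grip_width: 0.686
grasp_force: 69.6
```

```bash
python3 -c "
from workcell import manip
print(manip.sign_off())"
```

```text
the job is handed in; nothing more can be done
None
```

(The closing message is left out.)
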